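# Change the die on the eyelet press

## Task

Change the eyelet press over to the yellow die and try it: slide the red turret lock fully to its free end, turn the black knob click by click until the yellow die stands under the ram, and slide the lock fully back home. Only then, with the turret locked, pull the press handle all the way down and let it come right back up. Leave the other things on the bench where they are.

Things in the scene. Friction and masses are not known exactly. Their poses are not given: they have to be found in the camera images.
- press: Green bench eyelet press, fixed, turned up to 0.25 rad. Origin: bench surface below the turret's centre; own +x points away from the robot to the column, +y to the lock side. In this 'press frame' (mm): base plate x -130..140, y -125..175, 16 high; column x 75..135, y +-25, to 326 high; head above, overhanging forwards, x -5..135, y +-22, z 265..330; ram housing x 25..71, y +-20, from z 202 up.
- turret (a joint): Turret angle, rad, growing counter-clockwise seen from above. Sprung detents every 1.257 rad (72 degrees); 0 or a whole turn (+-6.283) = yellow die under the ram. Rests within 0.04 of a detent; starts near -1.26, -2.51, -3.77 or -5.03. Turns on either way (-5.03 is one click from -6.283). A click takes up to about 0.5 N m; past half way it snaps on. Held by the lock while that is home.
- knob_grip (a point): Centre of the black knob, on the turret's axis, 80 mm above the disc: press frame (-40, 0, 169). A bar 60 mm long, 14 wide and 32 high (along the axis) on a 12 mm thick stem. This point's z is the turret's axis, its x runs along the bar towards the yellow die, its y across the bar: grip across y. Fingertips 17 mm below this point clear everything.
- yellow_die (a point): Centre of the tip of the yellow-collared die (collar 26 mm across, steel tip 14 mm, 30 mm high), 70 mm out from the turret's axis. The other four, counter-clockwise from it, have red, blue, white and black collars.
- work_point (a point): Fixed point under the ram where the tip of the die in use belongs: press frame (48, 0, 158). The raised ram, 18 mm thick, ends 15 mm above it.
- disc_center (a point): Aluminium disc, 148 mm across, with five dies leaning outwards 30 degrees, tips up to 31 mm above the disc. Origin: disc centre, press frame (0, 0, 100). Its z, the turning axis, leans 30 degrees from vertical towards the robot: (-0.5, 0, 0.866) in press frame; its x points to the yellow die. The press head is in the way of a vertical gripper, so work along this axis.
- lock (a joint): Turret lock slide, m: 0 = home (locked, the end away from the robot), 0.035 = fully free (end stop towards the robot). It slides level, along the press's own -x as the value grows. About 2 N of friction; stays where it is left. It goes home only with the turret resting in a detent.
- lock_grip (a point): Point on the red lock grip, 20 mm below its top, 120 mm above the bench; at home at press frame (30, 128, 120). The grip is an upright block, 20 x 20 mm (sides along the press's x and y), 50 mm high, on a fixed grey track whose top is 90 mm above the bench. Take it from above across x, or push it.
- handle (a joint): Press handle angle, rad: 0 = up (rest), 0.87 = all the way down (end stop). A spring brings it back up by itself when let go; pushing at the grip takes about 4 N at the top and 8 to 10 N at the bottom. It drives the ram down 13 mm.
- handle_grip (a point): Centre of the black crosspiece at the end of the press handle: a bar 24 mm thick, 60 mm long, level along the press's x. It swings about a pivot along the press's x at press frame (48, -44, 260), 150 mm from it on the -y side: at (48, -180, 323) when up (arm 25 degrees above level), (48, -180, 197) when down (25 below). It can be pushed down from above with closed fingers.
- polish_tin: A bystander, loose, to be left alone: blue round tin, 72 mm across, 24 mm high, lying on the bench in front of the press. Origin: centre of its underside.
- tag_stack: A bystander, loose, to be left alone: orange stack of luggage tags, 50 x 85 x 18 mm, on the bench under the press handle. Origin: centre of its underside.
- eyelet_jar: A bystander, loose, to be left alone: jar with brass cap, 52 mm across, 60 mm high. Origin: centre of its underside.
- glue_bottle: A bystander, loose, to be left alone: bottle with red cap, 56 mm across, 130 mm high. Origin: centre of its underside.
- hammer: A bystander, loose, to be left alone: hammer lying on the bench. Origin: centre of its underside.
- shoe_brush: A bystander, loose, to be left alone: brush lying on the bench. Origin: centre of its underside.
- thread_spool: A bystander, loose, to be left alone: red thread spool standing upright, 52 mm across, 75 mm high. Origin: centre of its underside.

How it is judged:
By the outcome, as a careful person would: the job done as asked, in the order asked, and still so for the second after the job is handed in, with the robot touching nothing.
It also fails if it takes over 72 s, if anything falls off the work surface, if the arm or the gripper's body presses on something with over 40 N, if the wrist force passes 120 N, or if a joint passes its speed limit or range.

## Robot

A 6-joint arm with a two-finger parallel gripper is mounted at the origin on the work surface. World frame = base frame: x ahead of the robot, y to its left, z up, the work surface at z = 0. Lengths are in m, angles in rad, forces in N, time in s.
With the tool pointing down it reaches from about 0.35 to 0.85 m from the base axis. Payload 8.1 kg.
Tool frame: the origin (TCP) lies on the centre line of the jaws, within the pads' length; the fingertips stand robot.tips_ahead ahead of it and the grasp point (between the pads) lies 6 mm ahead of it (robot.tips_ahead is the distance from the TCP to the fingertips, in m); z points along the fingers, y is the line along which they close (so a half turn about z gives the same grasp; the last joint's range is limited). The gripper opens to 93 mm and grips with 3 to 60 N. Pads are 15 mm wide; open, the fingers measure 128 mm over their backs; the gripper's body (75 mm by 188 mm) begins 65 mm behind the grasp point.
Start: joints at [1.077, 0.13, 1.488, -0, 1.523, -0.085], TCP at [0.238, 0.551, 0.244] pointing down, gripper open.
Joint ranges: [-2.96, 2.96], [-0.89, 2.26], [0.02, 2.5], [-1.34, 4.48], [0, 2.73], [-2.66, 2.66]. Speed limits (rad/s): [2.39, 2.39, 2.79, 3.14, 3.14, 3.14].

## Interface

Orientations are given as a rotation vector (axis times angle).
In Python, from plant import robot gives the robot as it stands.
- The arm moves only by the tool apply_moves, never from a script. Its arguments are lists of equal length, an entry for each row: "delta_pos": the shift along the tool's x, y, z in cm, a list of three; "twist": the turn about the tool's z in rad. A call has 1 to 8 rows; each row shifts and turns the commanded pose from where the row before left it, along the tool's axes as they then stand; what a row does not reach is not made up. A row lasts 1/8 s, in which the tool goes at most 62.5 mm and 10.7 degrees, less where a joint would pass 70% of its speed; a pose out of reach is approached as far as the arm can. A call with a gripper value outside its range is refused whole. "gripper" is the finger opening in cm, from 0 to 9.3, set as the call begins (left out, the last holds). The fingers move at their own pace and stop on an object; "squeeze" is the grip in N (left out, the last holds). Time passes only in rows, so rows that do not move let the fingers close. It gives the time, the measured TCP pose, the force, the opening and the grip force at its end, in the units of the state.
- robot.read_state(): the state, without advancing time (a new reading comes with each control period).
- robot.read_camera(name): name is "scene" or "top"; returns a dict with "frame" (480x640x3 uint8, red, green, blue), "vertical_fov" (degrees; the focal length in pixels is half the picture's height over the tangent of half this angle, whatever the lens; pixels are square), "cx", "cy" (the principal point, pixels), "R" (3x3) and "t" (3): a world point X has camera coordinates R X + t. Camera axes: x right, y down, z forward; pixel columns grow to the right and rows downward; lengths in m; the calibration is good to about 2 mm. A picture is of the moment at which its call begins. There is no depth.
- robot.close_job(): hands the job in; it is judged then, once.
The state is a dict: "t": time; "q": joint angles; "dq": joint speeds; "joint_torque": joint torques, N m; "tool_pos": TCP position; "orientation": TCP orientation; "force": force on the tool from outside, world axes, zero at the start; "wrist_torque": the same for the moment, N m; "opening": finger opening in m; "gripper_force": force on a finger pad.
Only numpy, scipy, OpenCV 4.12 (cv2) and the standard library are available. Lean on these libraries where they do the work, as an engineer would, in place of code of your own. Each camera call takes 0.05 s, during which the arm holds its last target. There are 200 camera calls.

## Working session

There is one attempt and no reset: what is moved stays moved. The work goes in short steps, Python scripts to look and compute and a tool call to move; the robot and the scene stay as the last step left them, time stands still between calls to the robot, and variables do not carry over. Pictures are saved under pics/ and viewed, at most 10 in all, crops included, and the job is handed in when it is done.

Besides the shell and the picture viewer there is one more tool, called by a JSON object that holds its "name" and its "arguments". apply_moves: Moves the arm, as the interface text tells. Its arguments: {"type":"object","properties":{"delta_pos":{"type":"array"},"twist":{"type":"array"},"gripper":{"type":"number"},"squeeze":{"type":"number"}},"required":["delta_pos","twist"]}

```bash
ls; mkdir -p pics
python3 - <<'E'
from plant import robot
import cv2, numpy as np
s=robot.read_state(); print({k:np.round(v,3) for k,v in s.items()}, robot.tips_ahead)
for n in("scene","top"):
    c=robot.read_camera(n); cv2.imwrite(f"pics/{n}0.png",c["frame"][:,:,::-1]); np.savez(f"pics/{n}0.npz",**c)
    print(n,c["vertical_fov"],c["cx"],c["cy"],np.round(c["R"],3).tolist(),np.round(c["t"],3).tolist())
E
```

```text
pics
{'t': np.float64(0.0), 'q': array([ 1.077,  0.131,  1.489, -0.   ,  1.523, -0.085]), 'dq': array([-0.   ,  0.   , -0.001, -0.001,  0.002,  0.001]), 'joint_torque': array([ 1.0000e-03, -5.5986e+01, -4.9174e+01,  7.7000e-02,  3.6000e-02,
       -0.0000e+00]), 'tool_pos': array([0.238, 0.55 , 0.243]), 'orientation': array([-6.380e-01, -3.076e+00,  3.000e-03]), 'force': array([0.054, 0.103, 0.095]), 'wrist_torque': array([0.006, 0.027, 0.024]), 'gripper_force': np.float64(0.0), 'opening': np.float64(0.093)} 0.025
scene 44.001467302450166 320.702118325274 245.3415792870166 [[0.142, 0.99, 0.023], [0.574, -0.064, -0.816], [-0.806, 0.129, -0.577]] [-0.086, -0.137, 1.877]
top 54.96229194404554 315.8833911139928 238.4525333053885 [[-0.016, -1.0, -0.006], [-0.998, 0.017, -0.054], [0.054, 0.005, -0.999]] [0.009, 0.5, 1.46]
```

View pics/scene0.png

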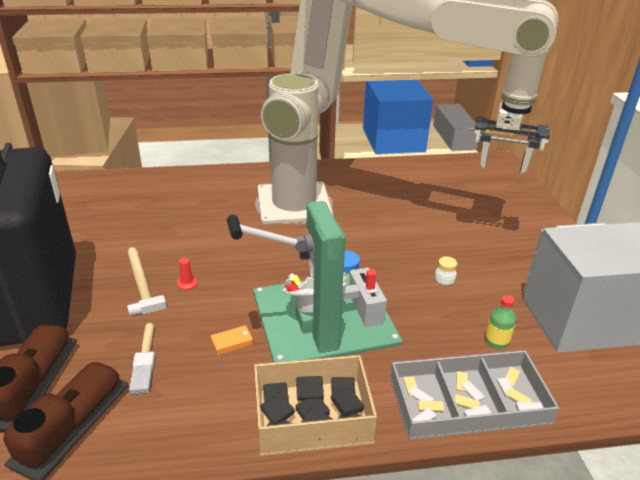

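View pics/top0.png

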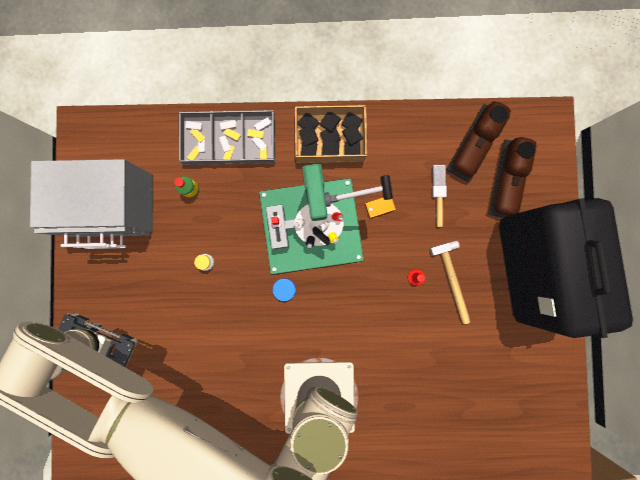

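Scene view: the press stands around (325,300), with its handle crosspiece at (234,227) and the red lock at (371,278). Top view: base plate spans about (262..362, 180..272), the lock grip is at (276,221), the handle crosspiece at (387,187), and yellow die is at about (332,238). Next I'll enlarge both.

Run:
```python
import cv2, numpy as np
a=cv2.imread("pics/top0.png")[160:285,245:405]; b=cv2.imread("pics/scene0.png")[195:365,220:410]
a=cv2.resize(a,(768,600),interpolation=cv2.INTER_CUBIC); cv2.imwrite("pics/topc.png",a)
b=cv2.resize(b,(665,595),interpolation=cv2.INTER_CUBIC); cv2.imwrite("pics/scenec.png",b)
```

```text
(no output)
```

View pics/topc.png

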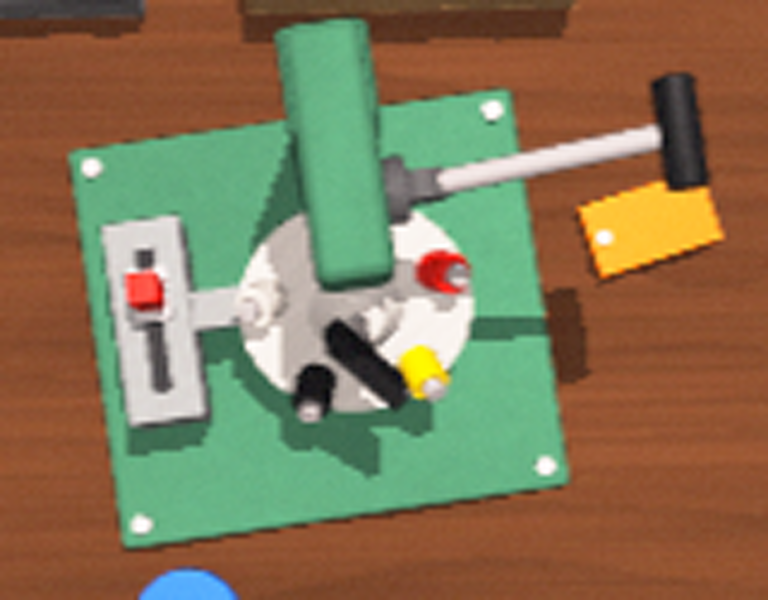

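View pics/scenec.png

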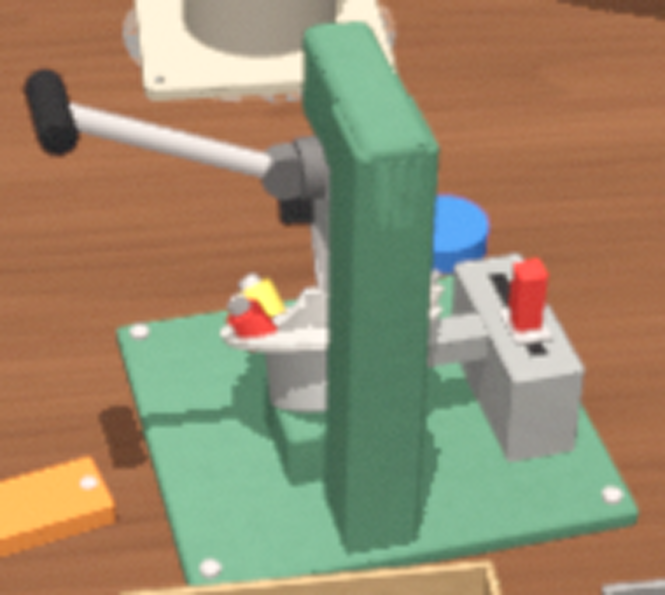

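The turret reads: yellow front-right (top crop 423,372), red right (440,272), white left (262,300), black front-left (313,390). That puts blue under the ram, so the turret is at −2.51 and needs two counter-clockwise clicks. The lock is at home. The base plate corners in the top crop are (70,155), (510,90), (568,483) and (125,547).

```bash
cat > h.py <<'E'
import numpy as np, cv2
from scipy.spatial.transform import Rotation as Rot
def cam(n):
    c=dict(np.load(f"pics/{n}.npz")); f=240/np.tan(np.radians(float(c["vertical_fov"]))/2)
    return c["R"],c["t"],f,float(c["cx"]),float(c["cy"])
def proj(n,X):
    R,t,f,cx,cy=cam(n); p=np.atleast_2d(X)@R.T+t
    return p[:,:2]/p[:,2:]*f+[cx,cy]
def ray(n,uv,z):
    R,t,f,cx,cy=cam(n); d=R.T@np.array([(uv[0]-cx)/f,(uv[1]-cy)/f,1]); o=-R.T@t
    return o+d*(z-o[2])/d[2]
def W(P,p):  # press mm -> world m ; P=(x,y,yaw)
    p=np.atleast_2d(p)/1000; c,s=np.cos(P[2]),np.sin(P[2])
    return np.c_[P[0]+c*p[:,0]-s*p[:,1],P[1]+s*p[:,0]+c*p[:,1],p[:,2]]
E
python3 - <<'E'
from h import *
from scipy.optimize import least_squares
top=np.array([[70,155],[510,90],[568,483],[125,547]])/4.8+[245,160]
ct=np.array([[140,175,16],[140,-125,16],[-130,-125,16],[-130,175,16]])
sc=np.array([[119,330],[636,520]])/3.5+[220,195]
cs=np.array([[-130,-125,16],[140,175,16]])
for u in top: print(np.round(ray("top0",u,.016),4))
for u in sc: print("s",np.round(ray("scene0",u,.016),4))
f=lambda P:np.r_[(proj("top0",W(P,ct))-top).ravel(),(proj("scene0",W(P,cs))-sc).ravel()]
r=least_squares(f,[.5,0,.1]); P=r.x; print(P,np.round(r.fun,1)); np.save("P.npy",P)
for n,p in dict(lock_top=[30,128,140],handle=[48,-180,323],yellow=[-62,-41,94],red=[6,-67,133],white=[6,67,133],black=[-62,41,94]).items():
    print(n,np.round(W(P,p),3),"top crop",np.round((proj("top0",W(P,p))-[245,160])*4.8),"scene crop",np.round((proj("scene0",W(P,p))-[220,195])*3.5))
from plant import robot
s=robot.read_state(); print(Rot.from_rotvec(s["orientation"]).as_matrix().round(3))
# bystanders: tin centre
print("tin",ray("top0",(284,290),.024), "press yaw tool")
E
```

```text
[0.6509 0.1785 0.016 ]
[ 0.6896 -0.1162  0.016 ]
[ 0.4266 -0.1492  0.016 ]
[0.3891 0.1447 0.016 ]
s [ 0.4374 -0.1459  0.016 ]
s [0.6694 0.1767 0.016 ]
[ 0.54120528 -0.01016726  0.11838421] [-0.5 -2.7  0.4 -1.7  0.1 -0.1 -1.1 -0.7 -1.7 -2.5  0.4 -3.2]
lock_top [[0.556 0.12  0.14 ]] top crop [[141. 277.]] scene crop [[528. 268.]]
handle [[ 0.61  -0.183  0.323]] top crop [[681. 130.]] scene crop [[ 45. 108.]]
yellow [[ 0.484 -0.058  0.094]] top crop [[433. 392.]] scene crop [[246. 276.]]
red [[ 0.555 -0.076  0.133]] top crop [[462. 274.]] scene crop [[229. 297.]]
white [[0.539 0.057 0.133]] top crop [[246. 303.]] scene crop [[428. 268.]]
black [[0.475 0.023 0.094]] top crop [[304. 410.]] scene crop [[362. 259.]]
[[-0.918  0.397 -0.001]
 [ 0.397  0.918 -0.001]
 [ 0.    -0.002 -1.   ]]
tin [0.3381907  0.10352792 0.024     ] press yaw tool
```

Run:
```python
from h import *
for n in("top0","scene0"):
    print(n,list(np.load(f"pics/{n}.npz").keys()),np.round(proj(n,[[0,0,0],[0,0,.02],[.238,.55,.243],[.238,.55,.218],
      [.238+.397*.046,.55+.918*.046,.218],[.238-.397*.046,.55-.918*.046,.218]]),1).tolist())
    im=cv2.imread(f"pics/{n}.png"); hsv=cv2.cvtColor(im,cv2.COLOR_BGR2HSV)
    g=cv2.inRange(hsv,(65,60,50),(90,255,255)); 
    k,lab,st,ce=cv2.connectedComponentsWithStats(g); i=1+np.argmax(st[1:,4]); print(st[i])
    m=(lab==i).astype(np.uint8)
    h=cv2.convexHull(cv2.findContours(m,0,1)[0][0]) ; print(cv2.approxPolyDP(h,1.5,True)[:,0].tolist())
```

```text
top0 ['frame', 'vertical_fov', 'cx', 'cy', 'R', 't'] [[318.6, 396.4], [318.6, 398.3], [111.3, 335.1], [115.4, 333.7], [100.0, 327.1], [130.8, 340.2]]
[ 260  164  103  110 5475]
[[350, 179], [362, 260], [271, 273], [260, 192], [306, 165], [319, 164]]
scene0 ['frame', 'vertical_fov', 'cx', 'cy', 'R', 't'] [[293.5, 202.1], [293.5, 196.6], [503.6, 159.5], [501.8, 167.7], [519.1, 170.1], [484.7, 165.3]]
[ 254  202  148  160 9196]
[[323, 202], [337, 223], [401, 342], [339, 355], [274, 361], [254, 289], [307, 204], [310, 202]]
```

Run:
```python
import cv2
a=cv2.imread("pics/top0.png")[300:430,40:200]; b=cv2.imread("pics/scene0.png")[95:225,240:570]
a=cv2.resize(a,None,fx=3,fy=3,interpolation=2); b=cv2.resize(b,None,fx=2,fy=2,interpolation=2)
c=cv2.copyMakeBorder(a,0,600-a.shape[0]-0 if False else 0,0,660-480,0)
import numpy as np; cv2.imwrite("pics/chk.png",np.vstack([c[:330],b]))
```

```text
(no output)
```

View pics/chk.png

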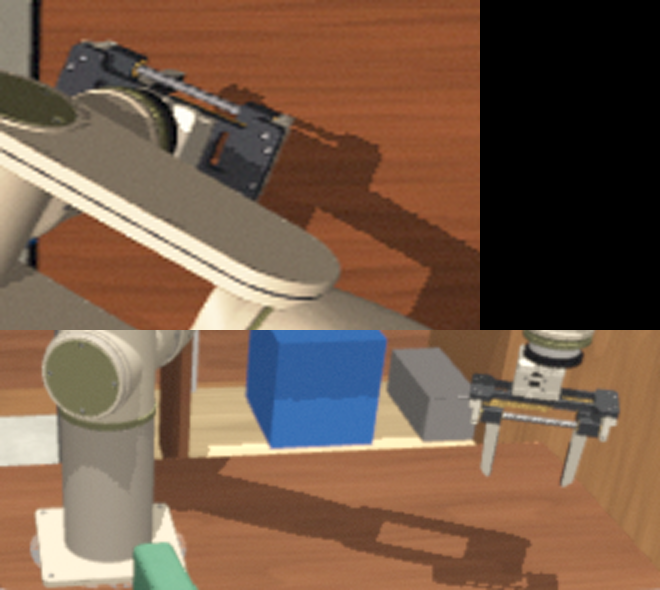

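Scene crop of the gripper: the fingertips sit at (483.5,167.5) and (524,173.5). That is about 3 px lower than projected, and the base plate shows the same offset, so the scene camera has a v bias. The top camera agrees to about 1 px. I'll refit with a scene offset as a free parameter and the half-pixel crop shift corrected.

Run:
```python
from h import *
from scipy.optimize import least_squares
cr=lambda a,s,o:(np.array(a)+.5)/s-.5+o
top=cr([[70,155],[510,90],[568,483],[125,547],[91,167],[492,110],[545,466],[141,524]],4.8,[245,160])
ct=np.array([[140,175,16],[140,-125,16],[-130,-125,16],[-130,175,16]])
sc=cr([[119,330],[636,520]],3.5,[220,195]); cs=ct[[2,0]]
hd=cr([679,130],4.8,[245,160]); 
f=lambda P:np.r_[(proj("top0",W(P,ct))-top[:4]).ravel(),(proj("top0",W(P,[48,-180,323]))-hd).ravel(),(proj("scene0",W(P,cs))+[P[3],P[4]]-sc).ravel()]
r=least_squares(f,[.5,0,.1,0,3]); P=r.x; print(P,np.round(r.fun,1))
f2=lambda P:f(np.r_[P,0,0])[:8]; r2=least_squares(f2,[.5,0,.1]);print("top only",r2.x,np.round(r2.fun,1))
np.save("P.npy",P)
for im,n in((cv2.imread("pics/top0.png"),"top0"),(cv2.imread("pics/scene0.png"),"scene0")):
    hsv=cv2.cvtColor(im,cv2.COLOR_BGR2HSV)
    m=cv2.inRange(hsv,(0,180,120),(6,255,255))|cv2.inRange(hsv,(174,180,120),(180,255,255))
    k,lab,st,ce=cv2.connectedComponentsWithStats(m)
    print(n,[(st[i].tolist(),ce[i].round(1).tolist()) for i in range(1,k) if st[i,4]>15])
    for x in(30,26): print(x,np.round(proj(n,W(P,[[x+a,128+b,z] for z in(140,90) for a in(-10,10) for b in(-10,10)])),1).tolist())
```

```text
[ 0.53927669 -0.00941225  0.12357125  0.14042762  3.1251184 ] [-0.6 -1.4  0.4 -0.8  0.5  0.7 -0.7  0.5  0.4  0.9 -1.1  0.6  1.1 -0.6]
top only [ 0.53863402 -0.00973724  0.1277804 ] [-0.6 -0.9  0.3 -0.8  0.7  0.7 -0.4  1. ]
top0 [([174, 178, 10, 9, 70], [178.6, 181.9]), ([332, 213, 10, 8, 45], [335.7, 215.9]), ([272, 217, 7, 8, 43], [274.8, 220.2]), ([408, 269, 18, 17, 225], [415.9, 276.9])]
30 [[277.9, 221.5], [271.1, 222.4], [277.0, 214.7], [270.2, 215.7], [279.3, 223.0], [272.8, 223.9], [278.4, 216.5], [271.9, 217.4]]
26 [[278.1, 222.8], [271.3, 223.8], [277.1, 216.1], [270.4, 217.0], [279.5, 224.3], [273.0, 225.2], [278.6, 217.8], [272.1, 218.7]]
scene0 [([180, 261, 15, 23, 235], [185.7, 273.6]), ([366, 273, 10, 16, 114], [370.3, 280.4]), ([286, 282, 12, 8, 50], [291.9, 286.5]), ([502, 299, 12, 8, 51], [506.5, 303.6])]
30 [[365.5, 269.0], [373.7, 267.8], [368.3, 274.2], [376.6, 273.0], [364.1, 285.9], [372.1, 284.6], [366.9, 291.1], [375.0, 289.8]]
26 [[365.0, 268.0], [373.1, 266.8], [367.8, 273.2], [376.0, 271.9], [363.6, 284.8], [371.6, 283.6], [366.3, 290.1], [374.4, 288.8]]
```

```bash
cat >> h.py <<'E'
P=np.array([.538,-.0095,.125])
def go(*pts):  # press-frame (mm) TCP waypoints -> tool-axis shifts (cm) from the measured pose
    from plant import robot
    s=robot.read_state(); M=Rot.from_rotvec(s["orientation"]).as_matrix(); o=s["tool_pos"]
    c,n=np.cos(P[2]),np.sin(P[2]); d=o[:2]-P[:2]
    print("t",round(float(s["t"]),2),"press TCP mm",np.round([1e3*(c*d[0]+n*d[1]),1e3*(c*d[1]-n*d[0]),1e3*o[2]],1),"F",np.round(s["force"],1),"q6",np.round(s["q"],2),"open",round(float(s["opening"]),4))
    print("twist to tool y || press x:",round(float(np.arctan2(M[1,1],M[0,1])-P[2]),3))
    for p in pts:
        w=W(P,p)[0]; print(p,"->",np.round(100*M.T@(w-o),2)); o=w
E
python3 -c "
from h import *
go()"
```

```text
t 0.1 press TCP mm [-227.6  592.7  242.7] F [-0.7  0.  -0.4] q6 [ 1.08  0.13  1.49  0.    1.52 -0.09] open 0.0932
twist to tool y || press x: 1.037
```

{"name": "apply_moves", "arguments": {"delta_pos": [[0, 0, -0.5], [0, 0, -0.5], [0, 0, -0.5], [0, 0, -0.5], [0, 0, 0], [0, 0, 0]], "twist": [0.173, 0.173, 0.173, 0.173, 0.173, 0.173], "gripper": 6, "squeeze": 20}}

```text
t: 0.85
tool_pos: [0.2384, 0.5504, 0.2631]
orientation: [2.086, 2.349, -0.001]
force: [0.2, -0.9, -0.0]
opening: 0.0599
gripper_force: 0.0
```

```bash
python3 -c "
from h import *
go((28,128,262),(28,128,128))"
```

```text
t 0.85 press TCP mm [-227.5  592.9  263.1] F [ 0.2 -0.9 -0. ] q6 [1.08 0.12 1.46 0.   1.56 0.96] open 0.0599
twist to tool y || press x: -0.007
(28, 128, 262) -> [-46.31  25.86   0.13]
(28, 128, 128) -> [1.00e-02 1.00e-02 1.34e+01]
```

{"name": "apply_moves", "arguments": {"delta_pos": [[-4.6, 2.6, 0], [-4.6, 2.6, 0], [-4.6, 2.6, 0], [-4.6, 2.6, 0], [-4.6, 2.6, 0], [-4.6, 2.6, 0], [-4.6, 2.6, 0], [-4.6, 2.6, 0]], "twist": [0, 0, 0, 0, 0, 0, 0, 0]}}

```text
t: 1.85
tool_pos: [0.491, 0.2095, 0.2633]
orientation: [-2.079, -2.355, 0.001]
force: [-0.5, 1.0, 0.2]
opening: 0.06
gripper_force: 0.0
```

{"name": "apply_moves", "arguments": {"delta_pos": [[-4.6, 2.5, 0], [-4.6, 2.5, 0], [0, 0, 4], [0, 0, 3], [0, 0, 0], [0, 0, 0]], "twist": [0, 0, 0, 0, 0, 0]}}

```text
t: 2.6
tool_pos: [0.5518, 0.1262, 0.1948]
orientation: [2.079, 2.355, 0.001]
force: [0.1, 0.2, 0.3]
opening: 0.0597
gripper_force: 0.0
```

Run:
```python
from h import *
from plant import robot
go((28,128,128))
for n in("scene","top"):
    c=robot.read_camera(n); cv2.imwrite(f"pics/{n}1.png",c["frame"][:,:,::-1]); np.savez(f"pics/{n}1.npz",**c)
a=cv2.imread("pics/top1.png")[150:290,220:400]; b=cv2.imread("pics/scene1.png")[195:345,300:420]
a=cv2.resize(a,None,fx=2.5,fy=2.5,interpolation=2); b=cv2.resize(b,None,fx=2.5,fy=2.5,interpolation=2)
cv2.imwrite("pics/c1.png",np.hstack([cv2.resize(a,(int(a.shape[1]*375/350),375)),b]))
```

```text
t 2.6 press TCP mm [ 30.6 132.9 194.8] F [0.1 0.2 0.3] q6 [ 0.13  0.07  1.65 -0.    1.43  0.01] open 0.0597
twist to tool y || press x: -0.001
(28, 128, 128) -> [-0.49 -0.26  6.68]
```

View pics/c1.png

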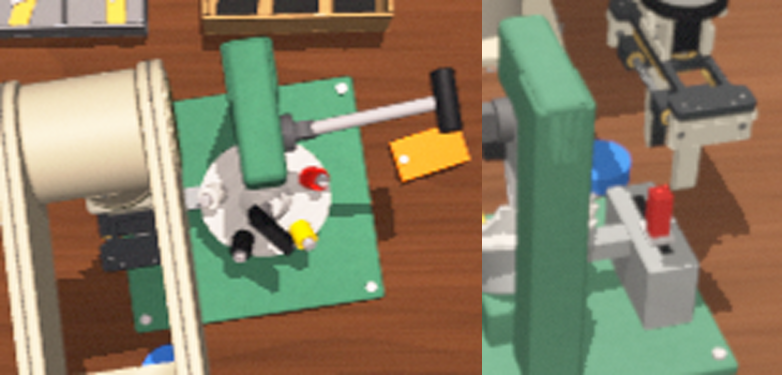

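The fingers straddle the red lock grip (scene crop 658,210), so I'll go down and grip it.

{"name": "apply_moves", "arguments": {"delta_pos": [[-0.5, -0.3, 0], [0, 0, 3], [0, 0, 2.5], [0, 0, 1.2], [0, 0, 0]], "twist": [0, 0, 0, 0, 0]}}

```text
t: 3.32
tool_pos: [0.5486, 0.1205, 0.1263]
orientation: [-2.079, -2.354, 0.001]
force: [0.6, -0.1, 0.4]
opening: 0.0601
gripper_force: 0.0
```

{"name": "apply_moves", "arguments": {"delta_pos": [[0, 0, 0], [0, 0, 0], [0, 0, 0], [0, 0, 0]], "twist": [0, 0, 0, 0], "gripper": 0.5, "squeeze": 15}}

```text
t: 3.82
tool_pos: [0.5492, 0.1207, 0.127]
orientation: [2.079, 2.355, 0.001]
force: [0.6, 0.2, 0.1]
opening: 0.0248
gripper_force: 0.0
```

{"name": "apply_moves", "arguments": {"delta_pos": [[0, 0, 0], [0, 0, 0]], "twist": [0, 0]}}

```text
t: 4.08
tool_pos: [0.5494, 0.1207, 0.127]
orientation: [2.079, 2.354, 0.001]
force: [2.3, 0.9, 1.0]
opening: 0.02
gripper_force: 15.0
```

{"name": "apply_moves", "arguments": {"delta_pos": [[0, -0.8, 0], [0, -0.8, 0], [0, -0.8, 0], [0, -0.6, 0]], "twist": [0, 0, 0, 0]}}

```text
t: 4.58
tool_pos: [0.5189, 0.1168, 0.1269]
orientation: [2.079, 2.354, 0.001]
force: [11.3, 0.9, 2.1]
opening: 0.0198
gripper_force: 15.0
```

{"name": "apply_moves", "arguments": {"delta_pos": [[0, -0.3, 0], [0, -0.3, 0], [0, 0, 0]], "twist": [0, 0, 0]}}

```text
t: 4.95
tool_pos: [0.5175, 0.1167, 0.1271]
orientation: [2.075, 2.349, 0.013]
force: [30.3, 3.8, -19.2]
opening: 0.022
gripper_force: 15.0
```

Run:
```python
from h import *
from plant import robot
go()
c=robot.read_camera("scene"); cv2.imwrite("pics/scene2.png",c["frame"][:,:,::-1]); np.savez("pics/scene2.npz",**c)
```

```text
t 4.95 press TCP mm [ -4.6 127.7 127.1] F [ 30.3   3.8 -19.2] q6 [0.12 0.02 1.82 0.   1.29 0.  ] open 0.022
twist to tool y || press x: -0.001
```

The grip is against the end stop: press x is −4.6, expected −5, with a 30 N push. I'll relax the push and release.

{"name": "apply_moves", "arguments": {"delta_pos": [[0, 0.2, 0], [0, 0, 0]], "twist": [0, 0]}}

```text
t: 5.25
tool_pos: [0.5186, 0.1168, 0.1271]
orientation: [2.076, 2.35, 0.01]
force: [21.3, 2.0, -13.8]
opening: 0.0201
gripper_force: 15.0
```

{"name": "apply_moves", "arguments": {"delta_pos": [[0, 0, 0], [0, 0, 0], [0, 0, -2], [0, 0, -4], [0, 0, -4], [0, 0, 0]], "twist": [0, 0, 0, 0, 0, 0], "gripper": 6}}

```text
t: 6.0
tool_pos: [0.5166, 0.1167, 0.2303]
orientation: [2.077, 2.352, 0.006]
force: [0.6, 1.2, -0.4]
opening: 0.06
gripper_force: 0.0
```

Run:
```python
from h import *
from plant import robot
go((30,66,225),(30,66,150))
for n in("scene","top"):
    c=robot.read_camera(n); cv2.imwrite(f"pics/{n}3.png",c["frame"][:,:,::-1]); np.savez(f"pics/{n}3.npz",**c)
for n in ("scene0","scene3"):
    hsv=cv2.cvtColor(cv2.imread(f"pics/{n}.png"),cv2.COLOR_BGR2HSV)
    m=cv2.inRange(hsv,(0,180,120),(6,255,255))|cv2.inRange(hsv,(174,180,120),(180,255,255)); m[:,:350]=0;m[:,390:]=0
    k,lab,st,ce=cv2.connectedComponentsWithStats(m); print(n,[(st[i].tolist(),ce[i].round(1).tolist()) for i in range(1,k) if st[i,4]>10])
print(proj("scene0",W(P,[[30,128,120],[-5,128,120]])))
b=cv2.imread("pics/scene3.png")[225:335,280:400]; cv2.imwrite("pics/c3.png",cv2.resize(b,None,fx=5,fy=5,interpolation=2))
```

```text
t 6.0 press TCP mm [ -5.5 127.9 230.3] F [ 0.6  1.2 -0.4] q6 [ 0.13 -0.06  1.71  0.    1.49  0.  ] open 0.06
twist to tool y || press x: -0.001
(30, 66, 225) -> [-6.19  3.55  0.55]
(30, 66, 150) -> [-0.   -0.04  7.5 ]
scene0 [([366, 273, 10, 16, 114], [370.3, 280.4])]
scene3 [([362, 261, 10, 20, 155], [365.9, 270.0])]
[[370.26316481 277.42504256]
 [365.38799525 268.48970469]]
```

View pics/c3.png

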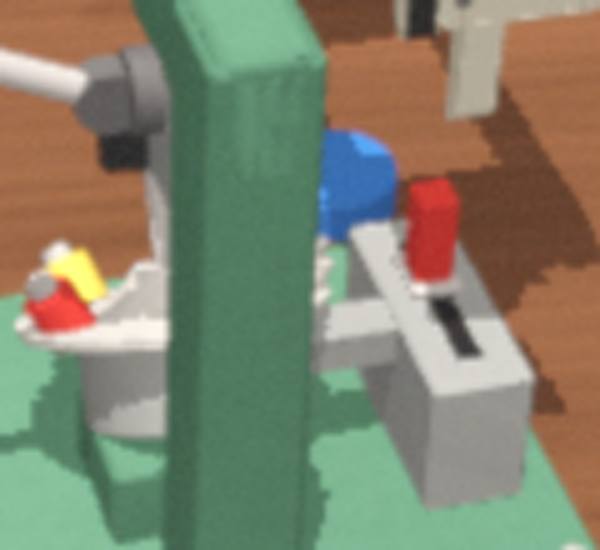

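The red grip is at its free end (crop 432,230), with the slot open behind it. The interface only allows turning about the vertical tool z, so a tilted grip along the turret axis can't be commanded, and a vertical gripper at the knob would run into the head. Instead I'll turn the turret from the lock side, pushing each die round with one fingertip until it clicks. That side is clear of the head.

{"name": "apply_moves", "arguments": {"delta_pos": [[-2.9, -0.6, 0], [-2.9, -0.6, 0], [0, 0, 1.5], [0, 0, 0], [0, 0, 0], [0, 0, 0]], "twist": [0, 0, 0, 0, 0, 0], "gripper": 9.3}}

```text
t: 6.85
tool_pos: [0.5107, 0.0581, 0.2118]
orientation: [2.078, 2.356, 0.0]
force: [-0.1, 0.4, 0.1]
opening: 0.0929
gripper_force: 0.0
```

Run:
```python
from h import *
from plant import robot
go((-18,70,147),(-77,70,125))
for n in("scene","top"):
    c=robot.read_camera(n); cv2.imwrite(f"pics/{n}4.png",c["frame"][:,:,::-1]); np.savez(f"pics/{n}4.npz",**c)
a=cv2.imread("pics/top4.png")[170:270,255:375]; b=cv2.imread("pics/scene4.png")[205:325,275:395]
cv2.imwrite("pics/c4.png",np.hstack([cv2.resize(a,(400,333),interpolation=2),cv2.resize(b,(333,333),interpolation=2)]))
```

```text
t 6.85 press TCP mm [-18.7  70.5 211.8] F [-0.1  0.4  0.1] q6 [ 0.01 -0.09  1.77  0.    1.46 -0.11] open 0.0929
twist to tool y || press x: -0.0
(-18, 70, 147) -> [-0.05  0.07  6.48]
(-77, 70, 125) -> [-0.  -5.9  2.2]
```

View pics/c4.png

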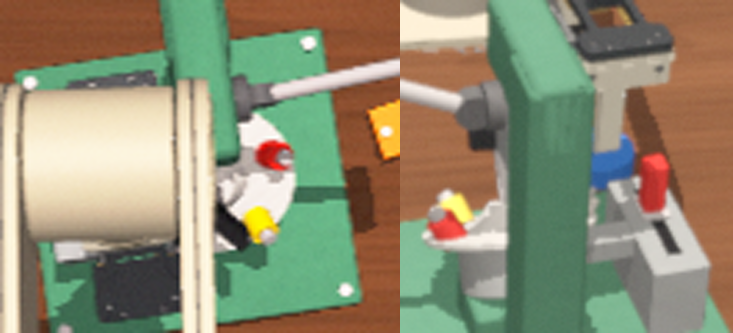

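View: the gripper is over the left side, beside the head, with its body clear of it. The back finger will come down behind the white die, so I'll descend in stages.

{"name": "apply_moves", "arguments": {"delta_pos": [[0, 0, 2], [0, 0, 2], [0, 0, 1.5], [0, 0, 1], [0, 0, 0]], "twist": [0, 0, 0, 0, 0]}}

```text
t: 7.58
tool_pos: [0.5101, 0.0575, 0.146]
orientation: [-2.079, -2.354, 0.001]
force: [-0.7, 0.4, 0.3]
opening: 0.0928
gripper_force: 0.0
```

{"name": "apply_moves", "arguments": {"delta_pos": [[0, -0.6, 0.2], [0, -0.6, 0.2], [0, -0.6, 0.2]], "twist": [0, 0, 0]}}

```text
t: 7.95
tool_pos: [0.4938, 0.0558, 0.1418]
orientation: [2.078, 2.354, 0.005]
force: [6.0, 3.6, -0.4]
opening: 0.093
gripper_force: 2.7
```

{"name": "apply_moves", "arguments": {"delta_pos": [[0, -0.7, 0.3], [0, -0.7, 0.3], [0, -0.7, 0.3]], "twist": [0, 0, 0]}}

```text
t: 8.32
tool_pos: [0.4728, 0.0527, 0.1329]
orientation: [2.078, 2.353, 0.004]
force: [2.6, 0.2, -0.0]
opening: 0.0933
gripper_force: 0.9
```

{"name": "apply_moves", "arguments": {"delta_pos": [[0, -0.7, 0.3], [0, 0, 0]], "twist": [0, 0]}}

```text
t: 8.57
tool_pos: [0.4638, 0.0516, 0.1282]
orientation: [-2.079, -2.354, 0.002]
force: [-0.1, -0.9, 1.0]
opening: 0.0929
gripper_force: 0.0
```

```bash
python3 -c "
from h import *
go()"
```

```text
t 8.57 press TCP mm [-66.   69.9 128.2] F [-0.1 -0.9  1. ] q6 [ 0.   -0.15  1.98 -0.    1.31 -0.12] open 0.0929
twist to tool y || press x: -0.001
```

The force rose to 6 N and then fell to zero, so the turret appears to have snapped. I'll lift, move back over the start and check.

{"name": "apply_moves", "arguments": {"delta_pos": [[0, 0, -3], [0, 0, -4], [0, 0, -1.5], [0, 2.4, 0], [0, 2.4, 0], [0, 0, 0]], "twist": [0, 0, 0, 0, 0, 0]}}

```text
t: 9.32
tool_pos: [0.5128, 0.0577, 0.2125]
orientation: [-2.079, -2.354, 0.002]
force: [-0.6, -0.4, -0.8]
opening: 0.0932
gripper_force: 0.0
```

```bash
cat >> h.py <<'E'
def collars(n):
    from plant import robot
    out={}
    for k in("top","scene"):
        c=robot.read_camera(k); cv2.imwrite(f"pics/{k}{n}.png",c["frame"][:,:,::-1]); np.savez(f"pics/{k}{n}.npz",**c)
        hsv=cv2.cvtColor(c["frame"],cv2.COLOR_RGB2HSV); m=np.zeros(hsv.shape[:2],np.uint8)
        cc=proj(f"{k}{n}",W(P,[0,0,115]))[0]; cv2.circle(m,(int(cc[0]),int(cc[1])),45,255,-1)
        for col,lo,hi in(("yellow",(22,150,120),(35,255,255)),("red",(0,180,100),(6,255,255)),("blue",(100,150,100),(120,255,255))):
            q=cv2.inRange(hsv,lo,hi)&m; kk,l,st,ce=cv2.connectedComponentsWithStats(q)
            print(k,col,[(int(st[i,4]),ce[i].round(1).tolist()) for i in range(1,kk) if st[i,4]>5])
    for i in range(5):
        th=np.radians(72*i); e=60*np.array([.866*np.cos(th),np.sin(th),.5*np.cos(th)])+[0,0,100]+13*np.array([-.5,0,.866])
        print("slot",72*i,np.round(proj(f"top{n}",W(P,e))[0]),np.round(proj(f"scene{n}",W(P,e))[0]+[0,3]))
E
python3 -c "
from h import *
go((-18,70,147)); collars(5)"
```

```text
t 9.32 press TCP mm [-16.7  69.8 212.5] F [-0.6 -0.4 -0.8] q6 [ 0.01 -0.08  1.76 -0.    1.46 -0.11] open 0.0932
twist to tool y || press x: -0.001
(-18, 70, 147) -> [ 0.02 -0.12  6.55]
top yellow [(57, [336.4, 216.8])]
top red []
top blue []
scene yellow [(63, [290.9, 285.4])]
scene red []
scene blue [(119, [349.3, 265.4]), (10, [344.0, 278.5])]
slot 0 [317. 208.] [319. 286.]
slot 72 [299. 223.] [338. 279.]
slot 144 [310. 242.] [322. 277.]
slot 216 [333. 239.] [294. 281.]
slot 288 [337. 218.] [290. 287.]
```

One click is done: yellow is now in the −72° slot (top 336,217). Next is the same push on the blue die.

{"name": "apply_moves", "arguments": {"delta_pos": [[0, -0.1, 2], [0, 0, 2], [0, 0, 1.5], [0, 0, 1], [0, 0, 0]], "twist": [0, 0, 0, 0, 0]}}

```text
t: 10.05
tool_pos: [0.5108, 0.0575, 0.1476]
orientation: [-2.079, -2.354, 0.002]
force: [1.2, 0.4, 0.2]
opening: 0.0931
gripper_force: 0.0
```

{"name": "apply_moves", "arguments": {"delta_pos": [[0, -0.6, 0.2], [0, -0.6, 0.2], [0, -0.6, 0.2]], "twist": [0, 0, 0]}}

```text
t: 10.42
tool_pos: [0.4945, 0.0558, 0.1437]
orientation: [2.078, 2.354, 0.004]
force: [4.5, 4.1, 0.2]
opening: 0.0927
gripper_force: 2.4
```

{"name": "apply_moves", "arguments": {"delta_pos": [[0, -0.7, 0.3], [0, -0.7, 0.3], [0, -0.7, 0.3]], "twist": [0, 0, 0]}}

```text
t: 10.8
tool_pos: [0.4739, 0.0528, 0.1349]
orientation: [2.077, 2.353, 0.004]
force: [3.2, -0.1, -0.1]
opening: 0.0932
gripper_force: 1.3
```

{"name": "apply_moves", "arguments": {"delta_pos": [[0, -0.7, 0.3], [0, 0, 0]], "twist": [0, 0]}}

```text
t: 11.05
tool_pos: [0.4648, 0.0517, 0.1302]
orientation: [-2.079, -2.354, 0.002]
force: [-0.3, 0.1, -0.2]
opening: 0.0928
gripper_force: 0.0
```

{"name": "apply_moves", "arguments": {"delta_pos": [[0, 0, -3], [0, 0, -4], [0, 0, -1.5], [2.9, 3, 0], [2.9, 3, 0], [0, 0, 0]], "twist": [0, 0, 0, 0, 0, 0], "gripper": 6}}

```text
t: 11.8
tool_pos: [0.5186, 0.1184, 0.2141]
orientation: [-2.076, -2.356, 0.002]
force: [-0.5, -0.3, -0.6]
opening: 0.0603
gripper_force: 0.0
```

Run:
```python
from h import *
go((-5,128,127)); collars(6)
a=cv2.imread("pics/top6.png")[165:275,250:400]; b=cv2.imread("pics/scene6.png")[205:335,255:400]
cv2.imwrite("pics/c6.png",np.hstack([cv2.resize(a,(409,300),interpolation=2),cv2.resize(b,(335,300),interpolation=2)]))
```

```text
t 11.8 press TCP mm [ -3.3 129.4 214.1] F [-0.5 -0.3 -0.6] q6 [ 0.13 -0.04  1.71  0.    1.47  0.  ] open 0.0603
twist to tool y || press x: 0.001
(-5, 128, 127) -> [-0.14 -0.15  8.71]
top yellow []
top red [(45, [300.5, 221.3])]
top blue [(57, [309.5, 239.8])]
scene yellow []
scene red []
scene blue [(174, [348.7, 262.1])]
slot 0 [317. 208.] [319. 286.]
slot 72 [299. 223.] [338. 279.]
slot 144 [310. 242.] [322. 277.]
slot 216 [333. 239.] [294. 281.]
slot 288 [337. 218.] [290. 287.]
```

View pics/c6.png

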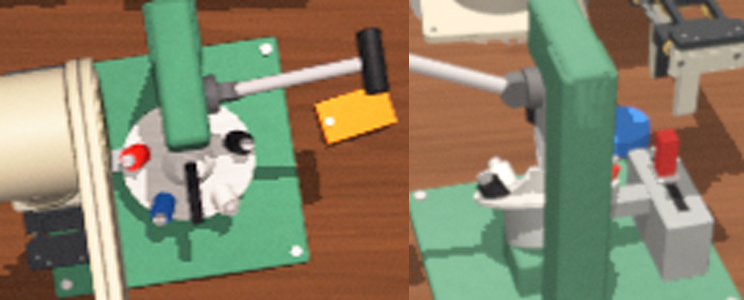

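Red is left (crop 135,157), blue front-left (162,208), white front-right (232,203) and black right (238,142). So yellow is under the ram and the bar points along press x. Next, the lock goes home.

{"name": "apply_moves", "arguments": {"delta_pos": [[-0.1, -0.2, 0], [0, 0, 3.5], [0, 0, 3.2], [0, 0, 2], [0, 0, 0]], "twist": [0, 0, 0, 0, 0]}}

```text
t: 12.52
tool_pos: [0.5146, 0.1147, 0.1269]
orientation: [-2.079, -2.352, 0.004]
force: [0.1, -0.1, 1.2]
opening: 0.0603
gripper_force: 0.0
```

{"name": "apply_moves", "arguments": {"delta_pos": [[0, 0, 0], [0, 0, 0], [0, 0, 0], [0, 0, 0], [0, 0, 0], [0, 0, 0]], "twist": [0, 0, 0, 0, 0, 0], "gripper": 0.5, "squeeze": 15}}

```text
t: 13.28
tool_pos: [0.5189, 0.1159, 0.1294]
orientation: [2.077, 2.352, 0.007]
force: [12.9, 2.0, -7.0]
opening: 0.0198
gripper_force: 15.0
```

{"name": "apply_moves", "arguments": {"delta_pos": [[0, 0.8, 0], [0, 0.8, 0], [0, 0.8, 0], [0, 0.8, 0], [0, 0, 0]], "twist": [0, 0, 0, 0, 0]}}

```text
t: 13.9
tool_pos: [0.5493, 0.1198, 0.1293]
orientation: [2.079, 2.354, 0.002]
force: [2.1, 0.4, 4.0]
opening: 0.0198
gripper_force: 15.0
```

{"name": "apply_moves", "arguments": {"delta_pos": [[0, 0.3, 0], [0, 0.2, 0], [0, 0.2, 0], [0, 0, 0]], "twist": [0, 0, 0, 0]}}

```text
t: 14.4
tool_pos: [0.5541, 0.1204, 0.1293]
orientation: [-2.078, -2.354, 0.003]
force: [-7.3, -1.3, 12.4]
opening: 0.0201
gripper_force: 15.0
```

```bash
python3 -c "
from h import *
go()"
```

```text
t 14.4 press TCP mm [ 32.2 126.9 129.3] F [-7.3 -1.3 12.4] q6 [ 0.12  0.13  1.7  -0.    1.31 -0.  ] open 0.0201
twist to tool y || press x: -0.001
```

{"name": "apply_moves", "arguments": {"delta_pos": [[0, 0.3, 0], [0, 0, 0]], "twist": [0, 0]}}

```text
t: 14.65
tool_pos: [0.5544, 0.1204, 0.1288]
orientation: [-2.075, -2.351, 0.01]
force: [-21.9, -3.4, 21.1]
opening: 0.0204
gripper_force: 15.0
```

{"name": "apply_moves", "arguments": {"delta_pos": [[0, -0.3, 0], [0, 0, 0]], "twist": [0, 0]}}

```text
t: 14.9
tool_pos: [0.5541, 0.1204, 0.1289]
orientation: [-2.078, -2.354, 0.002]
force: [-6.5, -0.9, 7.9]
opening: 0.0197
gripper_force: 15.0
```

The lock is hard against home after 35.5 mm of travel. I'll release, lift high, close the fingers and cross over to the handle.

{"name": "apply_moves", "arguments": {"delta_pos": [[0, 0, 0], [0, 0, 0], [0, 0, -3], [0, 0, -5.5], [0, 0, -5.5], [0, 0, -5.5], [0, 0, -5.5], [0, 0, -5.5]], "twist": [0, 0, 0, 0, 0, 0, 0, 0], "gripper": 6}}

```text
t: 15.9
tool_pos: [0.5549, 0.1204, 0.4351]
orientation: [-2.08, -2.355, 0.0]
force: [1.1, 0.3, 0.5]
opening: 0.0596
gripper_force: 0.0
```

```bash
python3 -c "
from h import *
go((48,-180,430),(48,-180,370)); collars(7)
hsv=cv2.cvtColor(cv2.imread('pics/scene7.png'),cv2.COLOR_BGR2HSV)
m=cv2.inRange(hsv,(0,180,120),(6,255,255))|cv2.inRange(hsv,(174,180,120),(180,255,255)); m[:,:350]=0;m[:,390:]=0
k,lab,st,ce=cv2.connectedComponentsWithStats(m); print([(st[i].tolist(),ce[i].round(1).tolist()) for i in range(1,k) if st[i,4]>10])"
```

```text
t 15.9 press TCP mm [ 32.9 126.8 435.1] F [1.1 0.3 0.5] q6 [ 0.12  0.05  1.23 -0.    1.86 -0.  ] open 0.0596
twist to tool y || press x: -0.001
(48, -180, 430) -> [-30.67   1.54   0.51]
(48, -180, 370) -> [0. 0. 6.]
top yellow []
top red [(45, [300.5, 221.3])]
top blue [(57, [309.5, 239.8])]
scene yellow []
scene red []
scene blue [(178, [348.6, 262.0])]
slot 0 [317. 208.] [319. 286.]
slot 72 [299. 223.] [338. 279.]
slot 144 [310. 242.] [322. 277.]
slot 216 [333. 239.] [294. 281.]
slot 288 [337. 218.] [290. 287.]
[([366, 270, 11, 19, 126], [371.0, 280.7])]
```

The lock in the scene view is at (371,281), the same as at the start. Now to the handle.

{"name": "apply_moves", "arguments": {"delta_pos": [[-5.1, 0.25, 0], [-5.1, 0.25, 0], [-5.1, 0.3, 0], [-5.1, 0.3, 0], [-5.1, 0.3, 0], [-5.1, 0.3, 0], [0, 0, 0], [0, 0, 0]], "twist": [0, 0, 0, 0, 0, 0, 0, 0], "gripper": 0}}

```text
t: 17.0
tool_pos: [0.6098, -0.181, 0.4328]
orientation: [-2.079, -2.353, 0.0]
force: [1.2, 0.2, 0.6]
opening: 0.0005
gripper_force: 0.0
```

Run:
```python
from h import *
from plant import robot
go((48,-181,367))
for a in np.radians([25,12.5,0,-12.5,-25]): print(np.round([-44-150*np.cos(a),260+150*np.sin(a)+12+25],1))
c=robot.read_camera("scene"); cv2.imwrite("pics/scene8.png",c["frame"][:,:,::-1])
b=cv2.imread("pics/scene8.png")[120:300,180:380]; cv2.imwrite("pics/c8.png",cv2.resize(b,None,fx=3,fy=3,interpolation=2))
```

```text
t 17.0 press TCP mm [  49.9 -179.1  432.8] F [1.2 0.2 0.6] q6 [-0.37  0.24  1.02  0.    1.88 -0.49] open 0.0005
twist to tool y || press x: -0.001
(48, -181, 367) -> [-0.19 -0.18  6.58]
[-179.9  360.4]
[-190.4  329.5]
[-194.  297.]
[-190.4  264.5]
[-179.9  233.6]
```

View pics/c8.png

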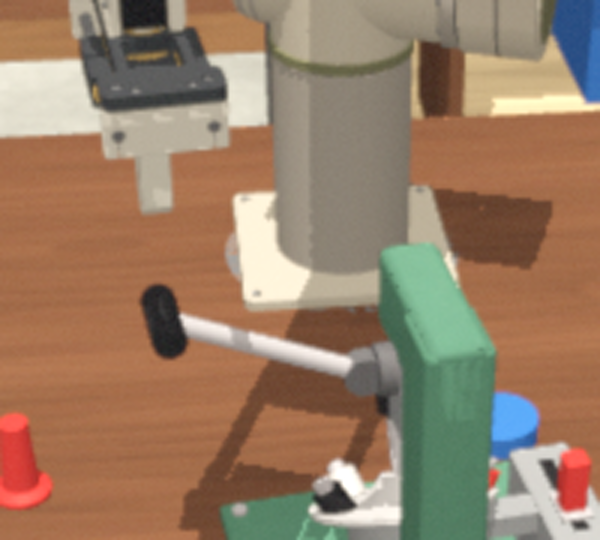

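The closed fingers (crop 155,210) stand over the crosspiece (163,320). I'll push down along its arc.

{"name": "apply_moves", "arguments": {"delta_pos": [[-0.1, -0.2, 3], [0, 0, 2.5], [0, 0, 1], [-0.5, 0, 1.5], [-0.4, 0, 1.5], [-0.3, 0, 1.6], [-0.1, 0, 1.6]], "twist": [0, 0, 0, 0, 0, 0, 0]}}

```text
t: 17.92
tool_pos: [0.6104, -0.1968, 0.3079]
orientation: [2.078, 2.35, 0.001]
force: [1.0, -3.9, 5.8]
opening: 0.0007
gripper_force: 2.7
```

{"name": "apply_moves", "arguments": {"delta_pos": [[0.1, 0, 1.6], [0.3, 0, 1.6], [0.4, 0, 1.5], [0.5, 0, 1.5], [0, 0, 0.3], [0, 0, 0]], "twist": [0, 0, 0, 0, 0, 0]}}

```text
t: 18.68
tool_pos: [0.6088, -0.1829, 0.2431]
orientation: [2.078, 2.353, 0.001]
force: [-0.3, -1.3, 6.6]
opening: 0.0003
gripper_force: 3.3
```

```bash
python3 -c "
from h import *
go()"
```

```text
t 18.68 press TCP mm [  48.6 -180.9  243.1] F [-0.3 -1.3  6.6] q6 [-0.37  0.22  1.38 -0.    1.53 -0.5 ] open 0.0003
twist to tool y || press x: -0.001
```

Handle at 243, with the stop expected around 234. I'll go on until the force shows the stop.

{"name": "apply_moves", "arguments": {"delta_pos": [[0.1, 0, 0.6], [0, 0, 0.4], [0, 0, 0.3], [0, 0, 0]], "twist": [0, 0, 0, 0]}}

```text
t: 19.18
tool_pos: [0.6087, -0.1804, 0.2335]
orientation: [2.077, 2.354, 0.004]
force: [-9.9, 7.9, 22.9]
opening: 0.0006
gripper_force: 11.4
```

{"name": "apply_moves", "arguments": {"delta_pos": [[0, 0, 0.3], [0, 0, 0], [0, 0, 0]], "twist": [0, 0, 0]}}

```text
t: 19.55
tool_pos: [0.6087, -0.1803, 0.2329]
orientation: [2.076, 2.353, 0.005]
force: [-17.0, 10.7, 35.8]
opening: 0.0005
gripper_force: 17.6
```

{"name": "apply_moves", "arguments": {"delta_pos": [[-0.3, 0, -1], [-0.4, 0, -1.5], [-0.3, 0, -1.5], [-0.1, 0, -1.5], [0, 0, -1.6], [0.1, 0, -1.6], [0.3, 0, -1.6], [0.3, 0, -1.6]], "twist": [0, 0, 0, 0, 0, 0, 0, 0]}}

```text
t: 20.55
tool_pos: [0.6081, -0.1852, 0.3453]
orientation: [-2.079, -2.354, 0.001]
force: [0.1, 0.7, 0.3]
opening: 0.0007
gripper_force: 0.8
```

{"name": "apply_moves", "arguments": {"delta_pos": [[0.4, 0, -1.5], [0, 0, -2.5], [0, 0, -4], [0, 0, -4], [0, 0, 0], [0, 0, 0]], "twist": [0, 0, 0, 0, 0, 0]}}

```text
t: 21.3
tool_pos: [0.6078, -0.1814, 0.4638]
orientation: [-2.079, -2.354, 0.001]
force: [0.2, 0.4, -1.2]
opening: 0.0006
gripper_force: 0.0
```

Run:
```python
from h import *
go(); collars(9)
for k in("top","scene"):
    a=cv2.imread(f"pics/{k}0.png").astype(int); b=cv2.imread(f"pics/{k}9.png").astype(int); 
    def dark(i,r): v=(i.max(2)<60)[r]; y,x=np.nonzero(v); return x.mean().round(1),y.mean().round(1),len(x)
    r=(slice(170,205),slice(375,400)) if k=="top" else (slice(210,245),slice(222,245))
    print(k,"crosspiece",dark(a,r),dark(b,r))
    for nm,(u,v) in dict(top=dict(tin=(284,290),tags=(381,207),jar=(204,262),glue=(186,187),spool=(416,277),hammer=(446,247),brush=(440,180)),scene=dict(tin=(350,262),tags=(232,339),jar=(447,270),glue=(501,325),spool=(186,273),hammer=(150,300)))[k].items():
        print(nm,np.abs(a-b)[v-10:v+10,u-10:u+10].mean().round(1),end="; ")
    print()
hsv=cv2.cvtColor(cv2.imread('pics/scene9.png'),cv2.COLOR_BGR2HSV)
m=cv2.inRange(hsv,(0,180,120),(6,255,255))|cv2.inRange(hsv,(174,180,120),(180,255,255)); m[:,:350]=0;m[:,390:]=0
print(cv2.connectedComponentsWithStats(m)[3][1:])
```

```text
t 21.3 press TCP mm [  47.8 -179.3  463.8] F [ 0.2  0.4 -1.2] q6 [-0.37  0.26  0.95 -0.    1.94 -0.49] open 0.0006
twist to tool y || press x: -0.001
top yellow []
top red [(27, [275.7, 219.5]), (45, [300.5, 221.3])]
top blue [(57, [309.5, 239.8])]
scene yellow []
scene red []
scene blue [(178, [348.6, 262.0])]
slot 0 [317. 208.] [319. 286.]
slot 72 [299. 223.] [338. 279.]
slot 144 [310. 242.] [322. 277.]
slot 216 [333. 239.] [294. 281.]
slot 288 [337. 218.] [290. 287.]
top crosspiece (np.float64(11.0), np.float64(17.5), 132) (np.float64(15.4), np.float64(20.6), 187)
tin 1.2; tags 18.5; jar 1.4; glue 2.0; spool 85.0; hammer 20.0; brush 25.8; 
scene crosspiece (np.float64(12.7), np.float64(19.8), 125) (np.float64(12.4), np.float64(16.9), 214)
tin 1.2; tags 0.8; jar 0.8; glue 1.2; spool 1.4; hammer 0.9; 
[[370.72881356 281.19491525]]
```

All bystanders are unchanged in the scene view; the top view is partly hidden by the arm. The crosspiece check is muddied by the arm's shadow, so I'll back the arm away and check the handle numerically.

{"name": "apply_moves", "arguments": {"delta_pos": [[0, 0, -2], [-2, -5, 0], [-2, -5, 0], [-2, -5, 0], [-2, -4, 0], [0, 0, 0]], "twist": [0, 0, 0, 0, 0, 0]}}

```text
t: 22.15
tool_pos: [0.4269, -0.2856, 0.4839]
orientation: [-2.083, -2.35, 0.001]
force: [-0.9, 1.1, -0.4]
opening: 0.0004
gripper_force: 0.0
```

Run:
```python
from h import *
from plant import robot
s=robot.read_state(); print(s["t"],s["tool_pos"].round(3),s["force"].round(1))
for k,r in(("scene",(slice(205,250),slice(215,310))),("top",(slice(165,215),slice(325,400)))):
    a=cv2.imread(f"pics/{k}0.png")[r].astype(int); c=robot.read_camera(k); cv2.imwrite(f"pics/{k}10.png",c["frame"][:,:,::-1]); b=c["frame"][:,:,::-1][r].astype(int)
    print(k,"mean diff",np.abs(a-b).mean().round(1))
    for nm,f in(("dark",lambda i:i.max(2)<45),("grey arm",lambda i:(i.min(2)>110)&(np.ptp(i,2)<50))):
        for i in(a,b): y,x=np.nonzero(f(i)); print(nm,len(x),x.mean().round(1) if len(x) else 0,y.mean().round(1) if len(x) else 0,end=" | ")
        print()
```

```text
22.15 [ 0.427 -0.286  0.484] [-0.9  1.1 -0.4]
scene mean diff 18.9
dark 36 21.5 29.6 | dark 44 21.3 29.5 | 
grey arm 1358 64.2 16.5 | grey arm 1330 64.3 16.6 | 
top mean diff 2.6
dark 76 60.4 22.3 | dark 81 53.7 25.7 | 
grey arm 414 23.9 32.0 | grey arm 429 23.5 32.4 |
```

The handle is back at its rest position: its dark and grey pixels match the starting pictures, with a top-view difference of 2.6. Handing in.

```bash
python3 -c "
from plant import robot
print(robot.close_job())"
```

```text
the job is handed in; nothing more can be done
None
```

The yellow die is under the ram with the turret locked, and the handle was then pulled to its stop and came back up (about 22 s, bystanders untouched); I turned the turret two clicks by pushing its dies, not the knob, because the moves could not tilt the gripper to the knob.

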